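# Find the cable cap that rocks and click it home

### The job

One of the four round metal caps in this desk board's cable outlets has not been clicked home. Going along the row from the left end to the right, as seen from the robot, press down on every one of the four near its edge with the fingertips to find the one that rocks, and press that one down until it is clicked in, level and flush with its black ring like the others. Only press: never pinch, lift or pull out a cap, and leave the tools around the board where they lie.

Things in the scene. Friction and masses are not known exactly. Their poses are not given: they have to be found in the camera images.
- board: light wooden desk board, fixed flat on the table, 112 x 404 x 25 mm, with a row of four cable outlets 95 mm apart. Origin: centre of its underside, z up; the row runs along its y axis, +y the left end. Four spring noses in each outlet hold the cap's plug; a loose cap snaps down 4 mm and stays when pressed at its centre with about 10 N. (A red broom handle stands 0.48 m high near x 0.59, y 0.40.)
- ring_1 (a point): centre of outlet 1 (leftmost) at the height of the top of its black ring, 29.5 mm above the table; ring 88 mm outside, the recess for the cap 81 mm across and 3 mm deep. A cap that is clicked home has its top at this point, level, give or take 1 mm.
- ring_2 (a point): centre of outlet 2 (second from the left) at the height of the top of its black ring, 29.5 mm above the table; ring 88 mm outside, the recess for the cap 81 mm across and 3 mm deep. A cap that is clicked home has its top at this point, level, give or take 1 mm.
- ring_3 (a point): centre of outlet 3 (third from the left) at the height of the top of its black ring, 29.5 mm above the table; ring 88 mm outside, the recess for the cap 81 mm across and 3 mm deep. A cap that is clicked home has its top at this point, level, give or take 1 mm.
- ring_4 (a point): centre of outlet 4 (rightmost) at the height of the top of its black ring, 29.5 mm above the table; ring 88 mm outside, the recess for the cap 81 mm across and 3 mm deep. A cap that is clicked home has its top at this point, level, give or take 1 mm.
- cap_1: one of four identical round grey metal caps, 76 mm across, flange 3 mm thick, a dark 16 mm cable slot at one edge. Origin: centre of its top face; z square to that face, up. Its number does not say which outlet it is in. Clicked home, it does not give. Not clicked home, it rests level with its top about 4 mm above the ring, and pressed lightly 25 to 35 mm off centre it tips by up to 0.1 rad: that edge goes down 4 mm, the opposite one up.
- cap_2: one of four identical round grey metal caps, 76 mm across, flange 3 mm thick, a dark 16 mm cable slot at one edge. Origin: centre of its top face; z square to that face, up. Its number does not say which outlet it is in. Clicked home, it does not give. Not clicked home, it rests level with its top about 4 mm above the ring, and pressed lightly 25 to 35 mm off centre it tips by up to 0.1 rad: that edge goes down 4 mm, the opposite one up.
- cap_3: one of four identical round grey metal caps, 76 mm across, flange 3 mm thick, a dark 16 mm cable slot at one edge. Origin: centre of its top face; z square to that face, up. Its number does not say which outlet it is in. Clicked home, it does not give. Not clicked home, it rests level with its top about 4 mm above the ring, and pressed lightly 25 to 35 mm off centre it tips by up to 0.1 rad: that edge goes down 4 mm, the opposite one up.
- cap_4: one of four identical round grey metal caps, 76 mm across, flange 3 mm thick, a dark 16 mm cable slot at one edge. Origin: centre of its top face; z square to that face, up. Its number does not say which outlet it is in. Clicked home, it does not give. Not clicked home, it rests level with its top about 4 mm above the ring, and pressed lightly 25 to 35 mm off centre it tips by up to 0.1 rad: that edge goes down 4 mm, the opposite one up.
- tape_measure: yellow and black tape measure, 39 x 111 x 68 mm, loose bystander beyond the board; origin: centre of its underside.
- driver_yellow: screwdriver with yellow handle, 26 x 188 x 24 mm, loose bystander on the robot's side of the board; origin: centre of its underside.
- carpenter_pencil: red flat pencil, 8 x 176 x 14 mm, loose bystander on the robot's side; origin: centre of its underside.
- sanding_block: brown sanding block, 62 x 104 x 27 mm, loose bystander at the right; origin: centre of its underside.
Mind the look-alikes: they are no part of the job. Leave any purple look-alike of the cap_2 alone.

How it is judged:
By the outcome, as a careful person would: the job done as asked, in the order asked, and still so for the second after the job is handed in, with the robot touching nothing.
It also fails if it takes over 48 s, if anything falls off the work surface, if the arm or the gripper's body presses on something with over 40 N, if the wrist force passes 120 N, or if a joint passes its speed limit or range.

### The arm

A 7-joint arm with a two-finger parallel gripper is mounted at the origin on the work surface; the furniture and walls round the work are solid. World frame = base frame: x ahead of the robot, y to its left, z up, the work surface at z = 0. Lengths are in m, angles in rad, forces in N, time in s.
With the tool pointing down it reaches from about 0.4 to 0.875 m from the base axis. Payload 6.5 kg.
Tool frame: the origin (TCP) lies on the front face of the gripper's body, between the roots of the fingers; the fingertips stand 73 mm ahead of it and the grasp point (between the pads) lies 54 mm ahead of it; z points along the fingers, y is the line along which they close (so a half turn about z gives the same grasp; the last joint's range is limited). The gripper opens to 85 mm and grips with 20 to 120 N. Pads are 22 mm wide; open, the fingers measure 114 mm over their backs; the gripper's body (76 mm by 85 mm) begins 54 mm behind the grasp point. The pads swing forward as they close: fully open they stand 13 mm farther back than shut.
Start: joints at [-1.345, 0.536, -0.004, 1.538, 0.003, 1.067, -0.071], TCP at [0.187, 0.623, 0.304] pointing down, gripper open.
Joint ranges: [-2.7, 2.7], [-0.37, 2.16], [-1.27, 1.26], [0.24, 2.4], [-1.31, 4.45], [0.19, 1.91], [-2.76, 2.76]. Speed limits (rad/s): [2.39, 2.39, 3.14, 3.14, 3.14, 3.14, 3.14].

### API

Orientations are given as a rotation vector (axis times angle).
In Python, from rig import env gives the robot as it stands.
- The arm moves only by the shell command python3 -m inch 'ROWS' [FORCE]. ROWS is JSON, a list of rows, each an object with "gripper": the opening in per cent of the stroke, from 0 (shut) to 100 (fully open); "dp": the shift along the tool's x, y, z in m, a list of three; "dr": the turn, a rotation vector about the tool's x, y, z in degrees, a list of three. A call has 1 to 20 rows; each row is the pose to reach, as a shift and turn from the pose commanded when the call began, along the tool's axes at that moment; what a row does not reach only later rows make up. A row lasts 1/8 s, in which the tool goes at most 62.5 mm and 10.7 degrees, less where a joint would pass 70% of its speed; a pose out of reach is approached as far as the arm can. A call with a gripper value outside its range is refused whole. The fingers move at their own pace and stop on an object; FORCE is the grip in N (left out, the last holds). Time passes only in rows, so rows that repeat a pose let the fingers close. It gives the time, the measured TCP pose, the force, the opening and the grip force at its end, in the units of the state.
- env.sense(): the state, without advancing time (a new reading comes with each control period).
- env.grab_frame(name): name is "scene" or "top" or "wrist"; returns a dict with "image" (384x512x3 uint8, blue, green, red), "fx", "fy", "cx", "cy" (pixels), "k1" (the pictures are not rectified: a ray, as slopes to the right and down, at radius r is drawn at 1 + k1 r^2 times it, then the intrinsics apply), "rvec" (rotation vector, rad) and "tvec" (3), from world to camera coordinates, as OpenCV has them; the wrist camera has in their place "tool_from_camera" (4x4, takes a point from camera to tool coordinates, whose origin is the TCP and whose axes are the flange's). Camera axes: x right, y down, z forward; pixel columns grow to the right and rows downward; lengths in m; the calibration is good to about 2 mm. A picture is of the moment at which its call begins: read the wrist's pose just before it. There is no depth.
- env.sign_off(): hands the job in; it is judged then, once.
The state is a dict: "time_s": time; "qpos": joint angles; "joint_velocities": joint speeds; "joint_torque": joint torques, N m; "tool_pos": TCP position; "orientation": TCP orientation; "contact_force": force on the tool from outside, world axes, zero at the start; "torque": the same for the moment, N m; "finger_gap": opening from 0.0 (shut) to 1.0 (fully open); "grip_force": force on a finger pad.
Only numpy, scipy, OpenCV 4.12 (cv2) and the standard library are available. Lean on these libraries where they do the work, as an engineer would, in place of code of your own. Each camera call takes 0.05 s, during which the arm holds its last target. There are 200 camera calls.

## Working session

There is one attempt and no reset: what is moved stays moved. The work goes in short steps, Python scripts to look and compute and a shell command to move; the robot and the scene stay as the last step left them, time stands still between calls to the robot, and variables do not carry over. Pictures are saved under pics/ and viewed, at most 10 in all, crops included, and the job is handed in when it is done.

```bash
mkdir -p pics; cat > h.py <<'E'
import numpy as np, cv2
from rig import env
def ray2plane(f,uv,z):
    K=np.array([[f['fx'],0,f['cx']],[0,f['fy'],f['cy']],[0,0,1.]])
    d=np.array([(uv[0]-f['cx'])/f['fx'],(uv[1]-f['cy'])/f['fy']]);s=d.copy()
    for _ in range(20): s=d/(1+f['k1']*(s@s))
    R=cv2.Rodrigues(np.array(f['rvec'],float))[0];t=np.array(f['tvec'],float).ravel()
    c=-R.T@t; r=R.T@np.array([s[0],s[1],1]); return c+r*(z-c[2])/r[2]
E
python3 - <<'E'
from h import *
s=env.sense();print({k:np.round(v,3) for k,v in s.items()})
for n in("top","scene"):
    f=env.grab_frame(n);cv2.imwrite(f"pics/{n}0.png",f["image"]);print(n,f['fx'],f['k1'],f['rvec'],f['tvec'])
    import pickle;pickle.dump(f,open(n+".pkl","wb"))
E
```

```text
{'time_s': np.float64(0.0), 'qpos': array([-1.345,  0.537, -0.004,  1.539,  0.003,  1.067, -0.071]), 'joint_velocities': array([ 0.001, -0.001, -0.   ,  0.001,  0.001, -0.001, -0.001]), 'joint_torque': array([ 1.0000e-03, -5.8340e+01,  1.0490e+00, -2.5911e+01,  1.2000e-02,
        9.0000e-03,  0.0000e+00]), 'tool_pos': array([0.187, 0.622, 0.303]), 'orientation': array([-4.570e-01, -3.108e+00,  3.000e-03]), 'contact_force': array([-0.684, -0.697, -0.11 ]), 'torque': array([-0.015, -0.014, -0.054]), 'grip_force': np.float64(0.0), 'finger_gap': np.float64(0.995)}
top 393.6312267904507 -0.04926985772131537 [ 2.2070657  -2.14242422  0.15468359] [-0.08597389  0.56313422  0.98992025]
scene 493.55424489274895 -0.15901878757788696 [ 0.99049852 -2.17458647  1.3165418 ] [0.34154328 0.27635745 0.6828205 ]
```

View pics/top0.png

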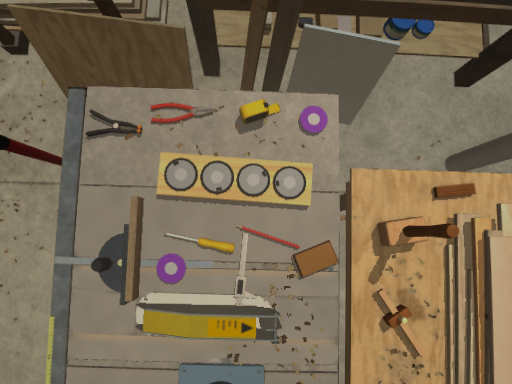

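View pics/scene0.png

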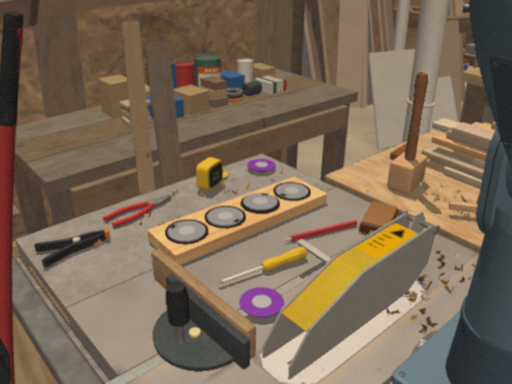

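The top view shows the four caps at about (181,174), (217,178), (253,180) and (289,183), with the red broom handle at the left edge (30,150). The scene view shows the same row, plus a mitre saw with a wooden fence between the robot and the board.

```bash
cat > loc.py <<'E'
from h import *; import pickle
f=pickle.load(open("top.pkl","rb"));g=cv2.cvtColor(f["image"],cv2.COLOR_BGR2GRAY)
hsv=cv2.cvtColor(f["image"],cv2.COLOR_BGR2HSV)
# light wood board mask -> hull; dark rings inside
m=cv2.inRange(hsv,(15,60,130),(32,255,255));m[:145]=0;m[212:]=0;m[:,:150]=0;m[:,320:]=0
m=cv2.morphologyEx(m,cv2.MORPH_OPEN,np.ones((3,3)))
pts=cv2.findNonZero(m);hull=cv2.convexHull(pts)
hm=np.zeros_like(g);cv2.drawContours(hm,[hull],-1,255,-1)
nb=cv2.bitwise_and(hm,cv2.bitwise_not(m));nb=cv2.morphologyEx(nb,cv2.MORPH_OPEN,np.ones((5,5)))
P=[]
for c in cv2.findContours(nb,cv2.RETR_EXTERNAL,cv2.CHAIN_APPROX_NONE)[0]:
    if cv2.contourArea(c)<400: continue
    (u,v),a,t=cv2.fitEllipse(c);p=ray2plane(f,(u,v),.0275);P.append(p);print(np.round((u,v),1),np.round(a,1),np.round(p,4))
P=np.array(sorted(P,key=lambda p:-p[1]));print(np.diff(P,axis=0)[:,:2].round(4),np.linalg.norm(np.diff(P,axis=0),axis=1))
d=P[0]-P[-1];print("row angle of +y",np.degrees(np.arctan2(-d[0],d[1])))
for uv in[(128,250),(133,198),(133,300),(145,330),(240,240),(95,265),(222,375)]:print(uv,ray2plane(f,uv,.0).round(3),ray2plane(f,uv,.1).round(3))
w=env.grab_frame("wrist");print(w["tool_from_camera"].round(3),w["fx"])
E
python3 loc.py
```

```text
[288.8 182.3] [32.4 32.7] [ 0.5811 -0.1617  0.0275]
[252.8 179.8] [32.6 32.8] [ 0.5847 -0.0668  0.0275]
[216.6 176.9] [32.5 33.1] [0.5893 0.0281 0.0275]
[180.4 174.2] [32.2 33.2] [0.5935 0.1229 0.0275]
[[-0.0042 -0.0948]
 [-0.0047 -0.0949]
 [-0.0036 -0.0949]] [0.09492334 0.09505501 0.09492524]
row angle of +y -2.4933970150007028
(128, 250) [0.392 0.255 0.   ] [0.397 0.227 0.1  ]
(133, 198) [0.529 0.25  0.   ] [0.522 0.222 0.1  ]
(133, 300) [0.264 0.235 0.   ] [0.281 0.209 0.1  ]
(145, 330) [0.188 0.2   0.   ] [0.213 0.177 0.1  ]
(240, 240) [ 0.427 -0.038  0.   ] [ 0.429 -0.039  0.1  ]
(95, 265) [0.35 0.34 0.  ] [0.359 0.303 0.1  ]
(222, 375) [ 0.08  -0.003  0.   ] [ 0.115 -0.006  0.1  ]
[[ 0.    -0.957 -0.289  0.075]
 [ 1.     0.     0.    -0.001]
 [-0.    -0.289  0.957 -0.07 ]
 [ 0.     0.     0.     1.   ]] 344.2015604727653
```

```bash
python3 - <<'E'
import pickle,cv2,numpy as np
from scipy.spatial.transform import Rotation as Ro
from h import *
f=pickle.load(open("top.pkl","rb"));cv2.imwrite("pics/crop.png",cv2.resize(f["image"][145:212,152:318],None,fx=4.8,fy=4.8,interpolation=cv2.INTER_CUBIC))
s=env.sense();R=Ro.from_rotvec(s["orientation"]).as_matrix();print(R.round(3))
p=s["tool_pos"]
for q in[(.36,.33,.30),(.5935,.1229,.2)]:print(q,(R.T@(np.array(q)-p)).round(4))
E
```

```text
[[-0.958  0.288 -0.   ]
 [ 0.288  0.958 -0.001]
 [-0.    -0.001 -1.   ]]
(0.36, 0.33, 0.3) [-0.2498 -0.23    0.0035]
(0.5935, 0.1229, 0.2) [-0.533  -0.3611  0.1037]
```

View pics/crop.png

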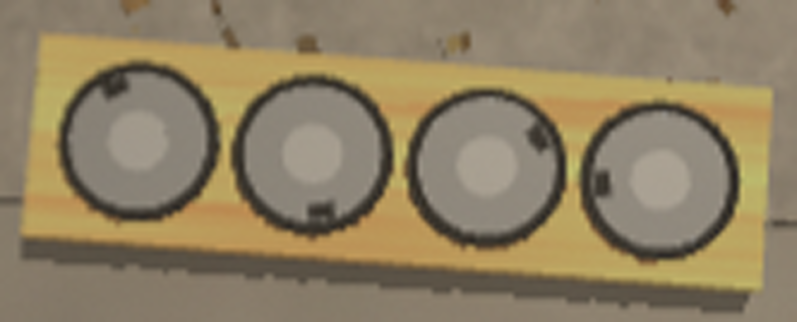

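```bash
python3 -m inch '[{"gripper":0,"dp":[-0.03,-0.03,-0.01],"dr":[0,0,0]},{"gripper":0,"dp":[-0.07,-0.065,-0.02],"dr":[0,0,0]},{"gripper":0,"dp":[-0.11,-0.10,-0.02],"dr":[0,0,0]},{"gripper":0,"dp":[-0.15,-0.135,-0.02],"dr":[0,0,-2]},{"gripper":0,"dp":[-0.19,-0.17,-0.02],"dr":[0,0,-4]},{"gripper":0,"dp":[-0.23,-0.205,-0.02],"dr":[0,0,-6]},{"gripper":0,"dp":[-0.27,-0.24,-0.02],"dr":[0,0,-8]},{"gripper":0,"dp":[-0.31,-0.27,-0.01],"dr":[0,0,-10]},{"gripper":0,"dp":[-0.355,-0.295,0],"dr":[0,0,-12]},{"gripper":0,"dp":[-0.40,-0.32,0.02],"dr":[0,0,-14.2]},{"gripper":0,"dp":[-0.44,-0.34,0.05],"dr":[0,0,-14.2]},{"gripper":0,"dp":[-0.48,-0.355,0.08],"dr":[0,0,-14.2]},{"gripper":0,"dp":[-0.508,-0.3675,0.103],"dr":[0,0,-14.2]},{"gripper":0,"dp":[-0.508,-0.3675,0.103],"dr":[0,0,-14.2]},{"gripper":0,"dp":[-0.508,-0.3675,0.103],"dr":[0,0,-14.2]},{"gripper":0,"dp":[-0.508,-0.3675,0.103],"dr":[0,0,-14.2]}]'
cat > st.py <<'E'
from h import *
from scipy.spatial.transform import Rotation as Ro
import sys
s=env.sense();R=Ro.from_rotvec(s["orientation"]).as_matrix();print(s["time_s"],s["tool_pos"].round(4),s["contact_force"].round(1),s["finger_gap"],R.round(3).tolist())
if len(sys.argv)>1:
    q=np.array(eval(sys.argv[1]));print((R.T@(q-s["tool_pos"])).round(4))
E
python3 st.py '(.5675,.124,.11)'
python3 - <<'E'
from h import *
cv2.imwrite("pics/w1.png",env.grab_frame("wrist")["image"])
E
```

```text
time_s: 2.15
tool_pos: [0.5675, 0.1258, 0.2017]
orientation: [0.066, 3.14, 0.002]
contact_force: [-0.3, -0.2, 0.4]
finger_gap: -0.001
grip_force: 0.0
2.15 [0.5675 0.1258 0.2017] [-0.3 -0.2  0.4] -0.0005485450758140322 [[-0.999, 0.042, 0.001], [0.042, 0.999, 0.001], [-0.001, 0.001, -1.0]]
[-0.     -0.0019  0.0917]
```

View pics/w1.png

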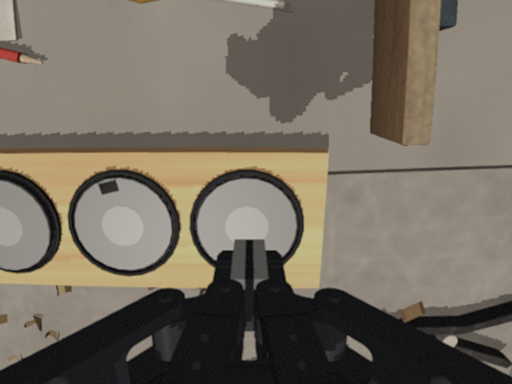

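The wrist view shows the shut fingertips at (248,245), over the robot-side part of cap 1, whose centre is at (247,220). They clear the board edge and the slot.

```bash
python3 -m inch '[{"gripper":0,"dp":[0,-0.001,0.03],"dr":[0,0,0]},{"gripper":0,"dp":[0,-0.001,0.06],"dr":[0,0,0]},{"gripper":0,"dp":[0,-0.001,0.08],"dr":[0,0,0]},{"gripper":0,"dp":[0,-0.001,0.088],"dr":[0,0,0]},{"gripper":0,"dp":[0,-0.001,0.088],"dr":[0,0,0]},{"gripper":0,"dp":[0,-0.001,0.088],"dr":[0,0,0]}]'
for i in 1 2 ; do python3 -m inch '[{"gripper":0,"dp":[0,0,0.002],"dr":[0,0,0]},{"gripper":0,"dp":[0,0,0.002],"dr":[0,0,0]}]'|egrep 'tool_pos|contact'; done
```

```text
time_s: 2.95
tool_pos: [0.5684, 0.1236, 0.1138]
orientation: [0.069, 3.139, 0.001]
contact_force: [-1.0, 0.0, -0.7]
finger_gap: -0.0
grip_force: 0.0
tool_pos: [0.5679, 0.1234, 0.1112]
contact_force: [1.0, 0.5, 0.0]
tool_pos: [0.5676, 0.1234, 0.1087]
contact_force: [0.4, -0.5, 0.7]
```

```bash
for i in 1 2 3; do python3 -m inch '[{"gripper":0,"dp":[0,0,0.001],"dr":[0,0,0]},{"gripper":0,"dp":[0,0,0.0015],"dr":[0,0,0]}]'|egrep 'tool_pos|contact'; done
```

```text
tool_pos: [0.5677, 0.1234, 0.1073]
contact_force: [0.6, 0.3, 0.7]
tool_pos: [0.5677, 0.1234, 0.1058]
contact_force: [-0.9, -0.1, 0.4]
tool_pos: [0.5677, 0.1234, 0.1043]
contact_force: [-0.7, -1.0, -0.2]
```

```bash
for i in 1 2 3; do python3 -m inch '[{"gripper":0,"dp":[0,0,0.001],"dr":[0,0,0]},{"gripper":0,"dp":[0,0,0.001],"dr":[0,0,0]}]'|egrep 'tool_pos|contact'; done
```

```text
tool_pos: [0.5677, 0.1234, 0.1033]
contact_force: [0.5, 0.2, -0.9]
tool_pos: [0.5677, 0.1234, 0.1023]
contact_force: [0.5, 0.1, 0.2]
tool_pos: [0.5678, 0.1234, 0.1022]
contact_force: [-3.1, -0.2, 8.8]
```

```bash
python3 -m inch '[{"gripper":0,"dp":[0,0,-0.012],"dr":[0,0,0]},{"gripper":0,"dp":[0,0,-0.025],"dr":[0,0,0]},{"gripper":0,"dp":[-0.025,-0.047,-0.025],"dr":[0,0,0]},{"gripper":0,"dp":[-0.0516,-0.0943,-0.025],"dr":[0,0,0]},{"gripper":0,"dp":[-0.0516,-0.0943,-0.025],"dr":[0,0,0]},{"gripper":0,"dp":[-0.0516,-0.0943,-0.01],"dr":[0,0,0]},{"gripper":0,"dp":[-0.0516,-0.0943,-0.007],"dr":[0,0,0]},{"gripper":0,"dp":[-0.0516,-0.0943,-0.007],"dr":[0,0,0]},{"gripper":0,"dp":[-0.0516,-0.0943,-0.007],"dr":[0,0,0]}]'|egrep 'time|tool_pos|contact'
for i in 1 2 3 4 ; do python3 -m inch '[{"gripper":0,"dp":[0,0,0.001],"dr":[0,0,0]},{"gripper":0,"dp":[0,0,0.001],"dr":[0,0,0]}]'|egrep 'tool_pos|contact'; done
```

```text
time_s: 6.08
tool_pos: [0.6151, 0.0276, 0.1085]
contact_force: [0.2, -0.2, 0.9]
tool_pos: [0.6152, 0.027, 0.1075]
contact_force: [0.4, -0.2, -0.4]
tool_pos: [0.6151, 0.0269, 0.1063]
contact_force: [-0.2, 0.5, -0.2]
tool_pos: [0.6151, 0.027, 0.1053]
contact_force: [0.4, -0.8, -0.3]
tool_pos: [0.6151, 0.0269, 0.1043]
contact_force: [-0.8, 0.2, 0.2]
```

```bash
for i in 1 2 3; do python3 -m inch '[{"gripper":0,"dp":[0,0,0.001],"dr":[0,0,0]},{"gripper":0,"dp":[0,0,0.001],"dr":[0,0,0]}]'|egrep 'tool_pos|contact'; done
```

```text
tool_pos: [0.6151, 0.0269, 0.1033]
contact_force: [-0.2, 0.2, -0.1]
tool_pos: [0.6152, 0.0269, 0.1023]
contact_force: [0.1, -0.2, 0.6]
tool_pos: [0.6152, 0.027, 0.1023]
contact_force: [-3.4, 0.2, 7.8]
```

```bash
python3 -m inch '[{"gripper":0,"dp":[0,0,-0.012],"dr":[0,0,0]},{"gripper":0,"dp":[0,0,-0.025],"dr":[0,0,0]},{"gripper":0,"dp":[0.026,-0.047,-0.025],"dr":[0,0,0]},{"gripper":0,"dp":[0.0526,-0.095,-0.025],"dr":[0,0,0]},{"gripper":0,"dp":[0.0526,-0.095,-0.025],"dr":[0,0,0]},{"gripper":0,"dp":[0.0526,-0.095,-0.01],"dr":[0,0,0]},{"gripper":0,"dp":[0.0526,-0.095,-0.007],"dr":[0,0,0]},{"gripper":0,"dp":[0.0526,-0.095,-0.007],"dr":[0,0,0]},{"gripper":0,"dp":[0.0526,-0.095,-0.007],"dr":[0,0,0]}]'|egrep 'time|tool_pos|contact'
for i in 1 2 3 4 ; do python3 -m inch '[{"gripper":0,"dp":[0,0,0.001],"dr":[0,0,0]},{"gripper":0,"dp":[0,0,0.001],"dr":[0,0,0]}]'|egrep 'tool_pos|contact'; done
```

```text
time_s: 8.95
tool_pos: [0.5588, -0.0651, 0.1084]
contact_force: [0.5, -0.0, -0.4]
tool_pos: [0.5585, -0.0656, 0.1075]
contact_force: [0.1, -0.4, -0.6]
tool_pos: [0.5584, -0.0657, 0.1064]
contact_force: [0.4, 0.1, 0.4]
tool_pos: [0.5586, -0.0657, 0.1055]
contact_force: [0.0, 0.3, -0.3]
tool_pos: [0.5583, -0.0657, 0.1043]
contact_force: [0.5, -0.5, -0.2]
```

```bash
for i in 1 2 3; do python3 -m inch '[{"gripper":0,"dp":[0,0,0.001],"dr":[0,0,0]},{"gripper":0,"dp":[0,0,0.001],"dr":[0,0,0]}]'|egrep 'tool_pos|contact'; done
python3 - <<'E'
from h import *
a=env.grab_frame("scene")["image"][160:260,135:345]
import pickle
b=pickle.load(open("scene.pkl","rb"))["image"][160:260,135:345]
cv2.imwrite("pics/s3.png",cv2.resize(np.vstack([a,b]),None,fx=3,fy=3,interpolation=cv2.INTER_CUBIC)[:600])
E
```

```text
tool_pos: [0.5584, -0.0656, 0.1037]
contact_force: [-3.0, -0.2, 4.3]
tool_pos: [0.5585, -0.0657, 0.1029]
contact_force: [-2.5, -0.5, 5.5]
tool_pos: [0.5586, -0.0658, 0.1022]
contact_force: [-3.0, -0.3, 9.3]
```

View pics/s3.png

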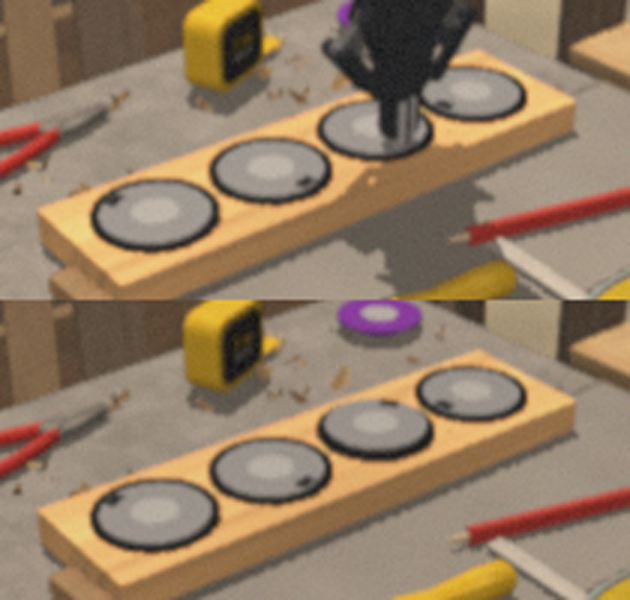

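The scene crop shows cap 3 before the press (lower half) covering its far ring edge at about (375,410), so it stands proud. Under the fingertips it gave from 0.1037 to 0.1022. Cap 3 is the loose one; I'll still test cap 4 as asked.

```bash
python3 -m inch '[{"gripper":0,"dp":[0,0,-0.005],"dr":[0,0,0]},{"gripper":0,"dp":[0,0,-0.015],"dr":[0,0,0]},{"gripper":0,"dp":[0,0,-0.025],"dr":[0,0,0]},{"gripper":0,"dp":[0,-0.047,-0.025],"dr":[0,0,0]},{"gripper":0,"dp":[-0.0005,-0.0948,-0.025],"dr":[0,0,0]},{"gripper":0,"dp":[-0.0005,-0.0948,-0.025],"dr":[0,0,0]},{"gripper":0,"dp":[-0.0005,-0.0948,-0.01],"dr":[0,0,0]},{"gripper":0,"dp":[-0.0005,-0.0948,-0.007],"dr":[0,0,0]},{"gripper":0,"dp":[-0.0005,-0.0948,-0.007],"dr":[0,0,0]},{"gripper":0,"dp":[-0.0005,-0.0948,-0.007],"dr":[0,0,0]}]'|egrep 'time|tool_pos|contact'
for i in 1 2 3 4 5 6 7; do python3 -m inch '[{"gripper":0,"dp":[0,0,0.001],"dr":[0,0,0]},{"gripper":0,"dp":[0,0,0.001],"dr":[0,0,0]}]'|egrep 'tool_pos|contact'; done
```

```text
time_s: 12.0
tool_pos: [0.555, -0.1598, 0.1085]
contact_force: [-1.0, -0.4, 0.6]
tool_pos: [0.5548, -0.1603, 0.1075]
contact_force: [-0.1, 0.6, -0.3]
tool_pos: [0.5547, -0.1604, 0.1063]
contact_force: [0.1, 0.4, -0.0]
tool_pos: [0.5548, -0.1604, 0.1053]
contact_force: [-0.2, 0.2, 0.3]
tool_pos: [0.5547, -0.1604, 0.1043]
contact_force: [-0.0, 1.1, 1.1]
tool_pos: [0.5548, -0.1603, 0.1033]
contact_force: [0.1, 0.4, -0.4]
tool_pos: [0.5547, -0.1604, 0.1023]
contact_force: [0.6, 0.9, -0.6]
tool_pos: [0.5548, -0.1604, 0.1022]
contact_force: [-2.4, 0.8, 8.5]
```

```bash
python3 -m inch '[{"gripper":0,"dp":[0,0,-0.012],"dr":[0,0,0]},{"gripper":0,"dp":[0,0,-0.025],"dr":[0,0,0]},{"gripper":0,"dp":[-0.013,0.047,-0.025],"dr":[0,0,0]},{"gripper":0,"dp":[-0.026,0.0948,-0.025],"dr":[0,0,0]},{"gripper":0,"dp":[-0.026,0.0948,-0.025],"dr":[0,0,0]},{"gripper":0,"dp":[-0.026,0.0948,-0.012],"dr":[0,0,0]},{"gripper":0,"dp":[-0.026,0.0948,-0.007],"dr":[0,0,0]},{"gripper":0,"dp":[-0.026,0.0948,-0.007],"dr":[0,0,0]},{"gripper":0,"dp":[-0.026,0.0948,-0.007],"dr":[0,0,0]}]'|egrep 'time|tool_pos|contact'
for i in 1 2 3 4 5 6; do python3 -m inch '[{"gripper":0,"dp":[0,0,0.001],"dr":[0,0,0]},{"gripper":0,"dp":[0,0,0.001],"dr":[0,0,0]}]'|egrep 'tool_pos|contact'; done
```

```text
time_s: 14.88
tool_pos: [0.5849, -0.0676, 0.1084]
contact_force: [0.1, -0.2, 0.5]
tool_pos: [0.585, -0.0669, 0.1075]
contact_force: [0.8, 0.2, -0.1]
tool_pos: [0.5849, -0.0668, 0.1064]
contact_force: [1.6, -0.2, 0.4]
tool_pos: [0.5848, -0.0668, 0.1053]
contact_force: [-0.4, 0.1, 0.1]
tool_pos: [0.5849, -0.0668, 0.1043]
contact_force: [0.8, -0.3, -0.7]
tool_pos: [0.5849, -0.0668, 0.1033]
contact_force: [0.4, -0.5, -0.6]
tool_pos: [0.5849, -0.0668, 0.1024]
contact_force: [0.4, 0.3, -0.3]
```

```bash
python3 -m inch '[{"gripper":0,"dp":[0,0,0.001],"dr":[0,0,0]},{"gripper":0,"dp":[0,0,0.001],"dr":[0,0,0]}]'|egrep 'tool_pos|contact'; python3 -m inch '[{"gripper":0,"dp":[0,0,0.001],"dr":[0,0,0]},{"gripper":0,"dp":[0,0,0.001],"dr":[0,0,0]}]'|egrep 'tool_pos|contact'
python3 -m inch '[{"gripper":0,"dp":[0,0,-0.03],"dr":[0,0,0]},{"gripper":0,"dp":[0.0,0.04,-0.08],"dr":[0,0,0]},{"gripper":0,"dp":[0.03,0.09,-0.13],"dr":[0,0,0]},{"gripper":0,"dp":[0.05,0.13,-0.16],"dr":[0,0,0]},{"gripper":0,"dp":[0.06,0.15,-0.18],"dr":[0,0,0]},{"gripper":0,"dp":[0.06,0.15,-0.18],"dr":[0,0,0]}]'|egrep 'time|tool_pos|contact'
python3 - <<'E'
from h import *
import pickle
im=env.grab_frame("scene");pickle.dump(im,open("scene2.pkl","wb"));t=env.grab_frame("top");pickle.dump(t,open("top2.pkl","wb"))
a=im["image"][165:260,140:340]
b=pickle.load(open("scene.pkl","rb"))["image"][165:260,140:340]
cv2.imwrite("pics/s4.png",cv2.resize(np.vstack([a,b]),None,fx=3.1,fy=3.1,interpolation=cv2.INTER_CUBIC)[:600])
E
```

```text
tool_pos: [0.585, -0.0668, 0.1022]
contact_force: [-3.1, 0.8, 7.9]
tool_pos: [0.585, -0.0668, 0.1022]
contact_force: [-5.2, 0.9, 18.1]
time_s: 17.62
tool_pos: [0.5317, 0.0885, 0.2823]
contact_force: [-0.6, 0.4, -0.5]
```

View pics/s4.png

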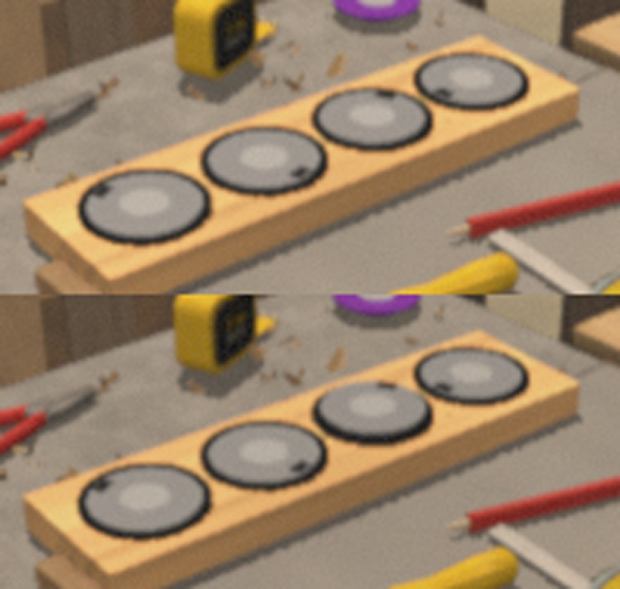

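In the top half of the crop, cap 3 at (373,117) now lies level with its black ring showing all round. Before the press (lower half) it stood proud. Its centre stops at the same height as the other caps and holds under 18 N.

```bash
python3 -c "
from rig import env
print(env.sign_off())"
```

```text
the job is handed in; nothing more can be done
None
```

The job is handed in: I pressed all four caps from left to right, the third was the loose one, and it now sits level and flush; it clicked in during its own edge press (about 9 N), before I tested cap 4, and a final 18 N press at its centre showed no give.

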